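Press the lid onto a coffee tin with the lever press

ROBOT

A 7-joint arm with a two-finger parallel gripper is mounted at the origin on the work surface. World frame = base frame: x ahead of the robot, y to its left, z up, the work surface at z = 0. Lengths are in m, angles in rad, forces in N, time in s.
With the tool pointing down it reaches from about 0.425 to 0.875 m from the base axis. Payload 4.7 kg.
Tool frame: the origin (TCP) lies midway between the tips of the shut fingers; the grasp point (between the pads) lies 19 mm behind it (arm.tcp_to_grasp is the distance from the TCP to the grasp point, in m); y points along the fingers, x is the direction in which the jaws open and shut, and the axes are right-handed (so a half turn about y gives the same grasp; the last joint's range is limited). The gripper opens to 87 mm and grips with 3 to 60 N. Pads are 19 mm wide; open, the fingers measure 117 mm over their backs; the gripper's body (75 mm by 190 mm) begins 51 mm behind the grasp point.
Start: joints at [-1.168, 0.321, -0.07, 1.45, 0.023, 1.371, -0.057], TCP at [0.246, 0.601, 0.223] pointing down, gripper open.
Joint ranges: [-2.86, 2.86], [-0.3, 2.09], [-1.38, 1.24], [0.06, 2.45], [-1.56, 4.7], [0.09, 2.05], [-2.69, 2.69]. Speed limits (rad/s): [2.57, 2.57, 3.14, 3.14, 3.14, 3.14, 3.14].

INTERFACE

Orientations are given as a rotation vector (axis times angle).
In Python, from workcell import readout, viewer, arm gives the robot as it stands.
- The arm moves only by the shell command python3 -m jog 'ROWS' [OPENING]. ROWS is JSON, a list of rows, each a list of 2 entries, a list of its own where there are three numbers: the shift along the world's x, y, z in m, then the turn about the world's z in degrees. A call has 1 to 12 rows; each row is the pose to reach, as a shift and turn from the pose commanded when the call began; what a row does not reach only later rows make up. A row lasts 1/10 s, in which the tool goes at most 50 mm and 8.59 degrees, less where a joint would pass 70% of its speed; a pose out of reach is approached as far as the arm can. A call with a gripper value outside its range is refused whole. OPENING is the finger opening in m, from 0 to 0.087, set as the call begins (- or left out, the last holds). The fingers move at their own pace and stop on an object; the grip force is fixed at half the most. Time passes only in rows, so rows that repeat a pose let the fingers close. It gives the time, the measured TCP pose, the force and the opening at its end, in the units of the state.
- readout.get_obs(): the state, without advancing time (a new reading comes with each control period).
- viewer.snapshot(name): name is "side" or "top" or "wrist"; returns the picture (400x640x3 uint8, red, green, blue); there is no depth.
- viewer.camera_params(name): a dict with "fx", "fy", "cx", "cy" (pixels), "world_from_camera" (4x4, takes a point from camera to world coordinates); the wrist camera has in their place "mount" (4x4, takes a point from camera to tool coordinates, whose origin is the TCP and whose axes are the tool frame's). Camera axes: x right, y up, looking along -z (the intrinsics and any distortion apply to the point x, -y, -z); pixel columns grow to the right and rows downward; lengths in m; the calibration is good to about 2 mm. The wrist camera is an equidistant fisheye: a pixel r from the principal point sees the ray r / f radians off the axis. A picture is of the moment at which its call begins: read the wrist's pose just before it. camera_params takes no time and is no camera call.
- arm.sign_off(): hands the job in, once; it reports no verdict.
The state is a dict: "time_s": time; "qpos": joint angles; "joint_velocities": joint speeds; "joint_torque": joint torques, N m; "tool_pos": TCP position; "orientation": TCP orientation; "wrist_force": force on the tool from outside, world axes, zero at the start; "moment": the same for the moment, N m; "grip_width": finger opening in m.
Only numpy, scipy, OpenCV 4.12 (cv2) and the standard library are available. Lean on these libraries where they do the work, as an engineer would, in place of code of your own. Each camera call takes 0.05 s, during which the arm holds its last target. There are 200 camera calls.

TASK

The coffee tin on the press's sled has its lid only started: push the sled in to its stop, pull the sprung lever down until the press has driven the lid fully home, and keep it firmly squeezed for a good second without crushing the tin. Then ease the lever slowly back up to its top rest (do not let it fly back), and only then draw the sled, with the closed tin still seated on it, all the way out again and let go. Leave the other things on the counter where they stand.

Things in the scene. Friction and masses are not known exactly. Their poses are not given: they have to be found in the camera images.
- press: Grey bench lever press fixed to the counter. Origin at counter height straight below the ram; x points from the open front (where the sled comes out) to the column at the back, y to the lever's side, z up. In mm: base plate x -165 to 130, y +-75, 20 thick; head block x -30 to 120, y +-42, z 190 to 280; column under it at x 62 to 122.
- sled (a joint): Flat aluminium sled that slides along the press's x axis on the base: 0 = drawn all the way out (as at the start), 0.110 m = pushed in to its stop, tin under the ram. Sliding friction about 2 N, no spring; stops at both ends.
- sled_knob (a point): Centre of the sled's upright black knob, a plain cylinder 22 mm in diameter and 52 mm tall, (this point is 65 mm above the counter; the knob's foot is 34 mm and its top 86 mm above it). It stands at press x = -255 mm with the sled out and -145 mm with it in, y = 0. Best gripped from above across the press's y axis.
- sled_seat (a point): Centre of the floor of the sled's round recess (10 mm deep, 78.5 mm wide, floor 34 mm above the counter) in which the tin stands. It lies 145 mm behind the knob (press x = -110 mm with the sled out, 0 with it in).
- lever (a joint): Sprung lever: 0 = up on its top rest, grows as pulled down, at most 1.25 rad. Turns about the press's y axis through point axle. At value q its arm points to press -x and stands 0.698 - q rad above level. Let go when well down it flies back, a fault (faster than 1.9 rad/s); within 0.1 rad of the top it settles softly. 1 rad moves the ram 35 mm, so a push at the grip beyond the spring's acts 4.9 times at the ram.
- lever_grip (a point): Grip point on the axis of the lever's black round handle bar: 18 mm thick, along press y, from 70 to 162 mm off the press's middle plane; this point 115 mm off it, 170 mm from the pivot line, 334 mm above the counter at rest. The spring pushes it back square to the arm with about 4 N at lever 0, 6 N at 0.6, 7 N at 1.0 rad. The bar can turn in a pinch: pinch from above across press x, or push it down.
- axle (a point): Point on the lever's pivot line, at the grip point's y: press x 45, y 115, z 225 mm. Fixed to the press.
- ram: Steel ram driven down by the lever, 28 mm thick, with a screwed, rubber-faced foot 48 mm wide below (gives about 1 mm per 30 N). Origin on its axis, 175 mm above the counter at rest. How far the foot is screwed out is unknown: with the lever up its underside is 143 to 159 mm above the counter, so the lid comes home at a lever value between about 0.55 and 1.1 rad and must be felt for.
- tin: Aluminium coffee tin, 76 mm wide, 85 mm tall without lid, about 0.3 kg, standing in the sled's recess. Origin at the centre of its underside, z up. A firm squeeze is over 30 N at the lid (6 N at the lever grip on top of the spring's push); 60 N (12 N at the grip) is about right; above 120 N (25 N at the grip) the tin is crushed.
- lid (a joint): Press-on lid of the tin, a flat aluminium cap 80 mm in diameter: 0 = standing 8 mm proud, 0.008 m = fully home, where it stops solidly. Starts at 0 to 3 mm. It moves down against about 20 N of friction (4 N at the lever grip) and stays where it is pushed. Its top is 131 mm above the counter when proud, 123 mm when home.
- tin_b: Closed coffee tin beside the press, 80 mm in diameter, 89 mm tall, bystander. Origin under its centre.
- tin_c: Second closed coffee tin, same size, bystander. Origin under its centre.
- tamper: Steel coffee tamper standing on its foot, 58 mm in diameter, 90 mm tall, bystander. Origin under its centre.
- mug: White mug, 80 mm in diameter, 85 mm tall, bystander. Origin under its centre.
- jug: Open steel milk cup, 84 mm in diameter, 100 mm tall, bystander. Origin under its centre.
- scoop: Steel spoon with a wooden handle lying on the counter, bystander.
- bowl: White bowl, 110 mm in diameter, 45 mm tall, bystander. Origin under its centre.
Mind the look-alikes: they are no part of the job. What is shaped like the tin but blue is not meant.

How it is judged:
By the outcome, as a careful person would: the job done as asked, in the order asked, and still so for the second after the job is handed in, with the robot touching nothing.
It also fails if it takes over 72 s, if anything falls off the work surface, if the arm or the gripper's body presses on something with over 40 N, if the wrist force passes 120 N, or if a joint passes its speed limit or range.

## Working session

There is one attempt and no reset: what is moved stays moved. The work goes in short steps, Python scripts to look and compute and a shell command to move; the robot and the scene stay as the last step left them, time stands still between calls to the robot, and variables do not carry over. Pictures are saved under pics/ and viewed, about 8 in all and at most 12, crops included, and the job is handed in when it is done.

```bash
mkdir -p pics; ls; python3 - <<'E'
from workcell import readout, viewer, arm
import cv2,numpy as np
np.set_printoptions(precision=4,suppress=True)
o=readout.get_obs()
for k,v in o.items(): print(k,np.round(v,4))
print(arm.tcp_to_grasp)
for n in("side","top","wrist"):
    print(n,viewer.camera_params(n))
    im=viewer.snapshot(n); cv2.imwrite(f"pics/{n}0.png",im[:,:,::-1])
E
```

```text
pics
time_s 0.0
qpos [-1.1679  0.3218 -0.0701  1.4517  0.0226  1.3708 -0.0569]
joint_velocities [-0.0003  0.0013 -0.0027 -0.      0.0013 -0.0016 -0.    ]
joint_torque [ -0.0009 -49.1271  -0.4044 -31.2528  -0.0639   0.0436   0.0002]
tool_pos [0.2462 0.601  0.2215]
orientation [-1.3695 -0.9171  0.9196]
wrist_force [ 0.0123  0.1279 -0.2861]
moment [-0.0043 -0.0158 -0.0105]
grip_width 0.0866
0.0187
side {'fx': 468.0632528335655, 'fy': 468.0632528335655, 'cx': 313.00369662717185, 'cy': 198.34432857655653, 'world_from_camera': array([[ 0.9581,  0.1892, -0.215 ,  0.3128],
       [-0.2859,  0.5897, -0.7553, -1.1404],
       [-0.0161,  0.7851,  0.6191,  1.0785],
       [ 0.    ,  0.    ,  0.    ,  1.    ]])}
top {'fx': 374.62429352624054, 'fy': 374.62429352624054, 'cx': 319.40670957231987, 'cy': 197.99504417944857, 'world_from_camera': array([[ 0.0296,  0.9885, -0.1485,  0.4298],
       [-0.9995,  0.0281, -0.0123, -0.0991],
       [-0.008 ,  0.1488,  0.9888,  1.4359],
       [ 0.    ,  0.    ,  0.    ,  1.    ]])}
wrist {'fx': 309.70691628693146, 'fy': 309.70691628693146, 'cx': 321.4743940484742, 'cy': 195.9620992239149, 'mount': array([[ 1.    ,  0.0002,  0.0009, -0.0009],
       [ 0.0008,  0.2783, -0.9605, -0.1622],
       [-0.0004,  0.9605,  0.2783,  0.076 ],
       [ 0.    ,  0.    ,  0.    ,  1.    ]])}
```

View pics/side0.png

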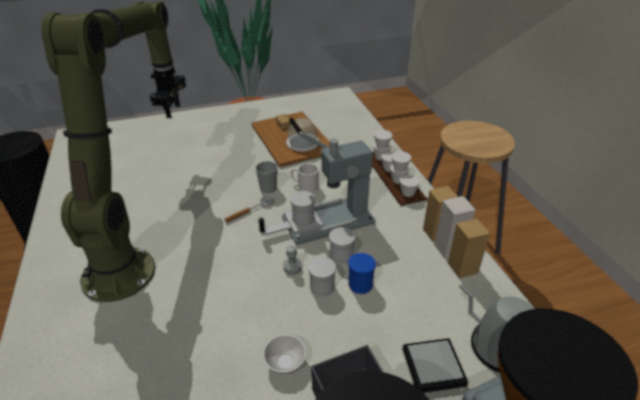

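View pics/top0.png

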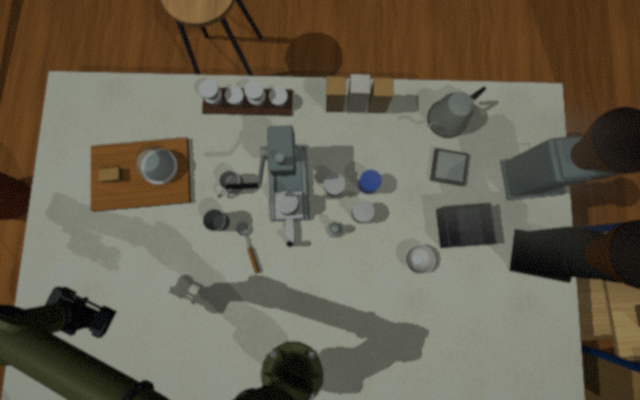

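The top view shows the knob at about (290,242), the tin lid at (289,202), and the lever handle bar at about (225–258,185). The press's x axis points roughly along world +x, and the lever side is world +y.

```bash
cat > h.py <<'E'
import numpy as np,cv2
from scipy.spatial.transform import Rotation as R
from workcell import readout, viewer, arm
np.set_printoptions(precision=4,suppress=True)
def ray(name,u,v,obs=None):
    p=viewer.camera_params(name)
    x,y=(u-p['cx'])/p['fx'],(v-p['cy'])/p['fy']
    if name=='wrist':
        T=np.eye(4);T[:3,:3]=R.from_rotvec(obs['orientation']).as_matrix();T[:3,3]=obs['tool_pos']
        M=T@p['mount'];r=np.hypot(x,y);s=np.sin(r)/r if r else 1
        d=np.array([x*s,-y*s,-np.cos(r)])
    else: M=p['world_from_camera'];d=np.array([x,-y,-1])
    return M[:3,3],M[:3,:3]@d
def onz(name,u,v,z,obs=None):
    o,d=ray(name,u,v,obs); return o+d*(z-o[2])/d[2]
def proj(name,P,obs=None):
    p=viewer.camera_params(name)
    if name=='wrist':
        T=np.eye(4);T[:3,:3]=R.from_rotvec(obs['orientation']).as_matrix();T[:3,3]=obs['tool_pos']
        M=T@p['mount']
    else: M=p['world_from_camera']
    c=M[:3,:3].T@(np.asarray(P)-M[:3,3]);x,y,z=c[0],-c[1],-c[2]
    if name=='wrist':
        h=np.hypot(x,y);k=np.arctan2(h,z)/h
    else:k=1/z
    return np.array([p['cx']+p['fx']*x*k,p['cy']+p['fy']*y*k])
E
python3 - <<'E'
from h import *
print(R.from_rotvec(readout.get_obs()['orientation']).as_matrix())
im=cv2.imread('pics/top0.png')
c=cv2.resize(im[110:260,195:395],None,fx=4,fy=4,interpolation=cv2.INTER_CUBIC)
c=cv2.convertScaleAbs(c,alpha=1.5)
cv2.imwrite('pics/topc.png',c)
print('knob top',onz('top',290,243,.086)); print('grip',onz('top',240,185,.334)); print('lid',onz('top',289,202,.13))
E
```

```text
[[ 0.379  -0.0005 -0.9254]
 [ 0.9254 -0.0014  0.379 ]
 [-0.0014 -1.     -0.0001]]
knob top [0.4666 0.0182 0.086 ]
grip [0.6279 0.1536 0.334 ]
lid [0.6087 0.0238 0.13  ]
```

View pics/topc.png

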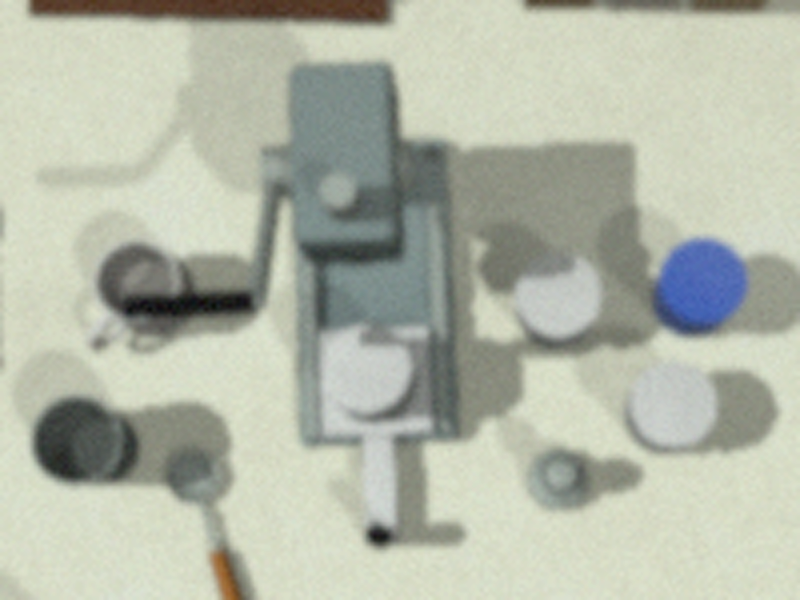

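The crop shows the knob top at (378,535), the lid at (370,372) and the bar from (125,305) to (250,300). The mug stands below the bar's end, but it is only 85 mm tall.

```bash
python3 - <<'E'
from h import *
f=lambda u,v:(195+u/4-.4,110+v/4-.4)
k=onz('top',*f(378,535),.086); l=onz('top',*f(370,372),.130)
b1=onz('top',*f(125,305),.334+.005); b2=onz('top',*f(250,300),.339)
print(k,l,np.linalg.norm((l-k)[:2]),np.degrees(np.arctan2(*(l-k)[1::-1])))
print(b1,b2,np.linalg.norm(b1-b2),np.degrees(np.arctan2(*(b1-b2)[1::-1]))-90)
# base plate front edge & sides (z=.02 top)
c1=onz('top',*f(303,440),.02);c2=onz('top',*f(450,437),.02);print(c1,c2,np.degrees(np.arctan2(*(c1-c2)[1::-1]))-90)
h1=onz('top',*f(292,66),.28);h2=onz('top',*f(390,66),.28);print(h1,h2,np.degrees(np.arctan2(*(h1-h2)[1::-1]))-90)
for u,v in((292,66),(390,66),(400,243),(302,243)):print(onz('top',*f(u,v),.28))
E
```

```text
[0.4653 0.0214 0.086 ] [0.6063 0.0304 0.13  ] 0.14132459981905432 3.6729235353849172
[0.6232 0.1945 0.339 ] [0.6297 0.1015 0.339 ] 0.09328576803112497 3.938540566107065
[0.5544 0.1021 0.02  ] [ 0.5612 -0.0372  0.02  ] 2.825393134192055
[0.8325 0.0889 0.28  ] [0.8346 0.01   0.28  ] 1.5345770844725735
[0.8325 0.0889 0.28  ]
[0.8346 0.01   0.28  ]
[ 0.6894 -0.0038  0.28  ]
[0.6873 0.0736 0.28  ]
```

```bash
python3 -m jog '[[[0.02,-0.05,0],3],[[0.04,-0.1,0],6],[[0.055,-0.145,0],9],[[0.07,-0.19,0],12],[[0.09,-0.24,0],15],[[0.11,-0.29,0],18],[[0.13,-0.34,0],20],[[0.145,-0.385,0],22],[[0.16,-0.43,0],24],[[0.18,-0.475,0],25.8],[[0.2,-0.52,0],25.8],[[0.21,-0.56,-0.02],25.8]]'
python3 -m jog '[[[0.01,-0.02,-0.02],0],[[0.01,-0.02,-0.03],0],[[0.01,-0.02,-0.03],0]]'
python3 - <<'E'
from h import *
o=readout.get_obs(); im=viewer.snapshot('wrist'); cv2.imwrite('pics/w1.png',im[:,:,::-1])
print(o['time_s'],o['tool_pos'],R.from_rotvec(o['orientation']).as_matrix()[:,0],o['qpos'])
print('pred knob top',proj('wrist',[.4653,.0214,.086],o),'lid',proj('wrist',[.6063,.0304,.13],o))
E
```

```text
time_s: 1.35
tool_pos: [0.4583, 0.0418, 0.2056]
orientation: [-1.183, -1.259, 1.25]
wrist_force: [1.2, 0.5, -0.4]
grip_width: 0.0871
time_s: 1.65
tool_pos: [0.4644, 0.0239, 0.172]
orientation: [-1.177, -1.251, 1.255]
wrist_force: [0.0, -0.1, -0.6]
grip_width: 0.0868
1.65 [0.4644 0.0239 0.172 ] [-0.0606  0.9982 -0.    ] [-0.5911 -0.0575  0.4707  1.9715  0.0275  1.225   1.501 ]
pred knob top [319.8514 202.4496] lid [320.4663 362.9324]
```

View pics/w1.png

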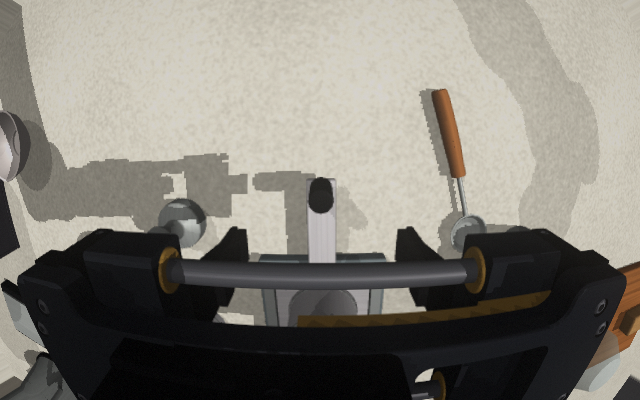

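The knob top is at about (320,200), as predicted at (320,202), and it sits centred between the jaws. Next: descend and grip.

```bash
python3 -m jog '[[[0.001,-0.002,-0.04],0],[[0.001,-0.002,-0.08],0],[[0.001,-0.002,-0.11],0],[[0.001,-0.002,-0.12],0],[[0.001,-0.002,-0.12],0]]'
python3 -m jog '[[[0,0,0],0],[[0,0,0],0],[[0,0,0],0],[[0,0,0],0],[[0,0,0],0],[[0,0,0],0]]' 0.012
```

```text
time_s: 2.2
tool_pos: [0.4662, 0.0229, 0.0532]
orientation: [-1.177, -1.255, 1.257]
wrist_force: [0.3, -0.6, 0.3]
grip_width: 0.0876
time_s: 2.8
tool_pos: [0.4669, 0.0217, 0.0537]
orientation: [-1.18, -1.255, 1.254]
wrist_force: [-0.7, 0.3, 1.0]
grip_width: 0.0473
```

```bash
python3 -m jog '[[[0,0,0],0],[[0,0,0],0],[[0,0,0],0],[[0,0,0],0],[[0,0,0],0],[[0,0,0],0]]'
```

```text
time_s: 3.4
tool_pos: [0.4667, 0.023, 0.0535]
orientation: [-1.178, -1.255, 1.254]
wrist_force: [-0.4, 5.1, -1.5]
grip_width: 0.0211
```

```bash
python3 -m jog '[[[0.004,0.0015,0],0],[[0.012,0.002,0],0],[[0.022,0.0025,0],0],[[0.032,0.003,0],0],[[0.042,0.004,0],0],[[0.052,0.004,0],0],[[0.062,0.005,0],0],[[0.072,0.005,0],0],[[0.08,0.006,0],0],[[0.088,0.006,0],0],[[0.095,0.007,0],0],[[0.1,0.007,0],0]]'
```

```text
time_s: 4.6
tool_pos: [0.568, 0.0305, 0.0535]
orientation: [-1.178, -1.256, 1.254]
wrist_force: [-3.0, 6.2, 3.2]
grip_width: 0.0215
```

```bash
python3 -m jog '[[[0.003,0,0],0],[[0.006,0,0],0],[[0.009,0,0],0],[[0.01,0.0005,0],0],[[0.011,0.0005,0],0],[[0.011,0.0005,0],0]]'
```

```text
time_s: 5.2
tool_pos: [0.5764, 0.0312, 0.0534]
orientation: [-1.173, -1.253, 1.256]
wrist_force: [-9.6, 6.8, 8.0]
grip_width: 0.0212
```

```bash
python3 -m jog '[[[0.001,0,0],0],[[0.002,0,0],0],[[0.002,0,0],0]]'
```

```text
time_s: 5.5
tool_pos: [0.5764, 0.0312, 0.0534]
orientation: [-1.17, -1.25, 1.258]
wrist_force: [-14.1, 5.6, 13.6]
grip_width: 0.0216
```

```bash
python3 -m jog '[[[-0.003,0,0],0],[[-0.003,0,0],0]]'
python3 -m jog '[[[0,0,0],0],[[0,0,0],0],[[0,0,0],0],[[0,0,0],0],[[0,0,0],0],[[0,0,0],0],[[0,0,0.02],0],[[0,0,0.06],0],[[-0.02,0,0.1],0],[[-0.04,0,0.14],0],[[-0.05,0,0.18],0],[[-0.06,0,0.22],0]]' 0.06
python3 -m jog '[[[0,0,0.04],-8],[[0,0.01,0.08],-16],[[0,0.02,0.12],-24],[[0.01,0.04,0.13],-32],[[0.02,0.06,0.13],-40],[[0.03,0.07,0.13],-48],[[0.04,0.08,0.13],-56],[[0.06,0.09,0.13],-64],[[0.08,0.1,0.13],-72],[[0.1,0.11,0.13],-80],[[0.112,0.117,0.13],-88],[[0.112,0.117,0.13],-90]]'
python3 - <<'E'
from h import *
o=readout.get_obs(); im=viewer.snapshot('wrist'); cv2.imwrite('pics/w2.png',im[:,:,::-1])
o2=viewer.snapshot('side'); cv2.imwrite('pics/s2.png',cv2.resize(o2[100:270,200:440,::-1],None,fx=3,fy=3))
print(o['time_s'],o['tool_pos'],R.from_rotvec(o['orientation']).as_matrix()[:,0],o['qpos'])
print('pred grip',proj('wrist',[.628,.148,.343],o),'bar end',proj('wrist',[.625,.195,.334],o),proj('wrist',[.631,.103,.334],o))
E
```

```text
time_s: 5.7
tool_pos: [0.5764, 0.0312, 0.0535]
orientation: [-1.176, -1.255, 1.255]
wrist_force: [-5.3, 5.7, 5.1]
grip_width: 0.0211
time_s: 6.9
tool_pos: [0.516, 0.0289, 0.2754]
orientation: [-1.18, -1.255, 1.253]
wrist_force: [-0.0, 0.7, -0.4]
grip_width: 0.0602
time_s: 8.1
tool_pos: [0.6299, 0.1476, 0.4019]
orientation: [-1.572, -0.046, 0.047]
wrist_force: [-0.5, -0.5, -0.7]
grip_width: 0.0602
8.1 [0.6299 0.1476 0.4019] [ 0.9983  0.059  -0.0012] [-0.655   0.3247  0.5447  1.1397 -0.1667  1.7207 -0.0997]
pred grip [319.4399 209.4113] bar end [319.0987 145.486 ] [320.0661 257.1344]
```

View pics/w2.png

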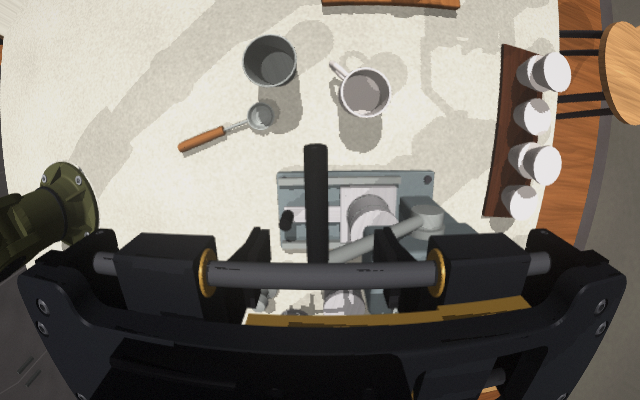

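View pics/s2.png

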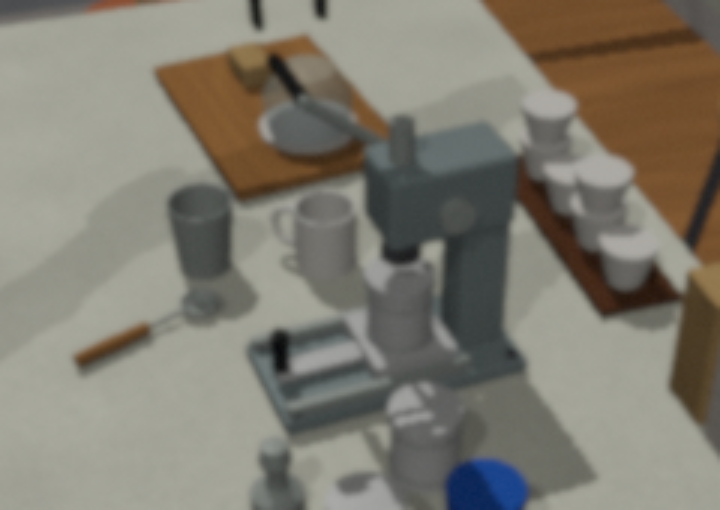

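In the wrist view the bar is vertical at column ~317, against 319 predicted, so it is about 1.5 mm nearer in x. The side view shows the sled in, the tin under the ram and the lever up. Next: descend and pinch the bar.

```bash
python3 -m jog '[[[-0.003,0.002,-0.03],0.3],[[-0.003,0.002,-0.06],0.3],[[-0.003,0.002,-0.08],0.3],[[-0.003,0.002,-0.09],0.3],[[-0.003,0.002,-0.09],0.3]]'
python3 -m jog '[[[0,0,0],0],[[0,0,0],0],[[0,0,0],0],[[0,0,0],0],[[0,0,0],0],[[0,0,0],0],[[0,0,0],0],[[0,0,0],0],[[0,0,0],0],[[0,0,0],0]]' 0.008
```

```text
time_s: 8.7
tool_pos: [0.6251, 0.148, 0.3125]
orientation: [-1.571, -0.051, 0.054]
wrist_force: [-0.4, -0.6, 0.1]
grip_width: 0.0598
time_s: 9.7
tool_pos: [0.6258, 0.1483, 0.3136]
orientation: [-1.57, -0.053, 0.052]
wrist_force: [0.2, 0.7, 0.9]
grip_width: 0.017
```

```bash
python3 -m jog '[[[-0.0054,-0.0003,-0.0067],0],[[-0.0103,-0.0007,-0.0136],0],[[-0.015,-0.001,-0.0208],0],[[-0.0191,-0.0012,-0.0281],0],[[-0.023,-0.0015,-0.0357],0],[[-0.0265,-0.0017,-0.0434],0],[[-0.0296,-0.0019,-0.0513],0],[[-0.0323,-0.0021,-0.0594],0],[[-0.0346,-0.0022,-0.0676],0],[[-0.0365,-0.0023,-0.0759],0],[[-0.0365,-0.0023,-0.0759],0]]'
```

```text
time_s: 10.8
tool_pos: [0.5906, 0.1457, 0.2388]
orientation: [-1.57, -0.056, 0.049]
wrist_force: [0.8, -0.1, 6.4]
grip_width: 0.0163
```

```bash
python3 -m jog '[[[-0.0008,0,-0.0042],0],[[-0.0014,0,-0.0083],0],[[-0.0014,0,-0.0083],0]]'
python3 -m jog '[[[-0.0006,0,-0.0042],0],[[-0.0011,0,-0.0085],0],[[-0.0011,0,-0.0085],0]]'

```

```text
time_s: 11.1
tool_pos: [0.5891, 0.1456, 0.2309]
orientation: [-1.57, -0.055, 0.049]
wrist_force: [0.4, -1.2, 6.7]
grip_width: 0.0165
time_s: 11.4
tool_pos: [0.5878, 0.1455, 0.2224]
orientation: [-1.57, -0.055, 0.05]
wrist_force: [-1.3, -1.7, 7.2]
grip_width: 0.0162
```

```bash
python3 -m jog '[[[-0.0003,0,-0.0042],0],[[-0.0005,0,-0.0085],0],[[-0.0005,0,-0.0085],0]]'
```

```text
time_s: 11.7
tool_pos: [0.5868, 0.1454, 0.2136]
orientation: [-1.57, -0.054, 0.051]
wrist_force: [-2.0, -1.2, 7.5]
grip_width: 0.0164
```

```bash
python3 -m jog '[[[-0.0005,0,-0.0042],0],[[-0.0008,0,-0.0085],0],[[-0.0008,0,-0.0085],0]]'
python3 -m jog '[[[0,0,-0.0042],0],[[0,0,-0.0065],0],[[0,0,-0.0065],0]]'
```

```text
time_s: 12.0
tool_pos: [0.5864, 0.1454, 0.2053]
orientation: [-1.57, -0.054, 0.05]
wrist_force: [-1.1, -1.5, 7.4]
grip_width: 0.016
time_s: 12.3
tool_pos: [0.5862, 0.1454, 0.1989]
orientation: [-1.57, -0.054, 0.05]
wrist_force: [-1.9, -1.8, 6.2]
grip_width: 0.016
```

```bash
python3 -m jog '[[[0.0003,0,-0.0042],0],[[0.0006,0,-0.0085],0],[[0.0006,0,-0.0085],0]]'
python3 -m jog '[[[0.0005,0,-0.0042],0],[[0.001,0,-0.0085],0],[[0.001,0,-0.0085],0]]'
```

```text
time_s: 12.6
tool_pos: [0.5864, 0.1454, 0.1905]
orientation: [-1.57, -0.053, 0.051]
wrist_force: [-3.1, -2.2, 9.8]
grip_width: 0.0157
time_s: 12.9
tool_pos: [0.5869, 0.1455, 0.182]
orientation: [-1.57, -0.053, 0.052]
wrist_force: [-4.5, -2.3, 10.6]
grip_width: 0.0158
```

```bash
python3 -m jog '[[[0.0003,0,-0.0042],0],[[0.0006,0,-0.0085],0],[[0.0006,0,-0.0085],0]]'
python3 -m jog '[[[0.0007,0,-0.0042],0],[[0.0014,0,-0.0083],0],[[0.0014,0,-0.0083],0]]'
```

```text
time_s: 13.2
tool_pos: [0.5879, 0.1455, 0.1736]
orientation: [-1.57, -0.053, 0.051]
wrist_force: [-4.7, -1.9, 10.5]
grip_width: 0.0154
time_s: 13.5
tool_pos: [0.5891, 0.1456, 0.1652]
orientation: [-1.57, -0.053, 0.052]
wrist_force: [-4.6, -1.1, 10.4]
grip_width: 0.0158
```

```bash
python3 -m jog '[[[0.0008,0,-0.004],0],[[0.0015,0,-0.007],0],[[0.0015,0,-0.007],0]]'
```

```text
time_s: 13.8
tool_pos: [0.5905, 0.1457, 0.1583]
orientation: [-1.57, -0.053, 0.052]
wrist_force: [-5.3, -1.0, 10.1]
grip_width: 0.0159
```

```bash
python3 -m jog '[[[0.0008,0,-0.003],0],[[0.0015,0,-0.006],0],[[0.0015,0,-0.006],0]]'
```

```text
time_s: 14.1
tool_pos: [0.5919, 0.1458, 0.1524]
orientation: [-1.569, -0.053, 0.052]
wrist_force: [-5.5, -2.4, 10.5]
grip_width: 0.0159
```

Force is flat at 10.5 N, so the lid could be sliding or the pinch could be slipping. I'll look.

```bash
python3 - <<'E'
from h import *
o=readout.get_obs(); im=viewer.snapshot('wrist')[:,:,::-1]; s=viewer.snapshot('side')[:,:,::-1]
g=o['tool_pos']+[0,0,.0187]; print(g)
e=g+np.array([-.0630,.998,0])*.047   # bar outer end if seated at grasp pt
print('bar end pred wrist',proj('wrist',e,o),' if 10mm higher',proj('wrist',e+[0,0,.01],o),'side end',proj('side',e), proj('side',e+[0,0,.01]))
a=cv2.resize(s[120:250,240:400],(800,650))[:400]
a=cv2.resize(s[125:225,270:390],(640,533)); cv2.imwrite('pics/s3.png',cv2.convertScaleAbs(a,alpha=1.3)); cv2.imwrite('pics/w3.png',im)
E
```

```text
[0.5919 0.1458 0.1711]
bar end pred wrist [322.5969 168.6148]  if 10mm higher [322.699 172.967] side end [283.6955 162.1483] [283.5371 159.7443]
```

View pics/w3.png

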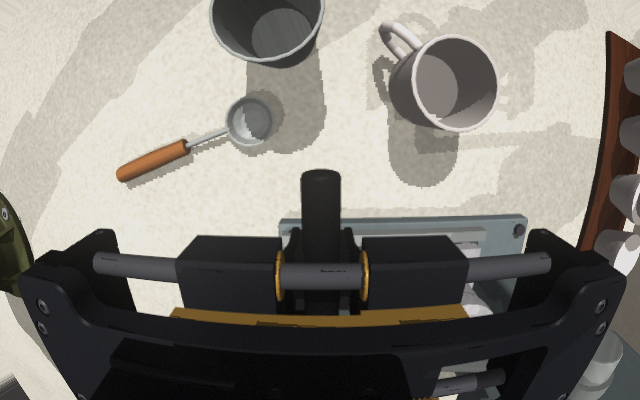

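View pics/s3.png

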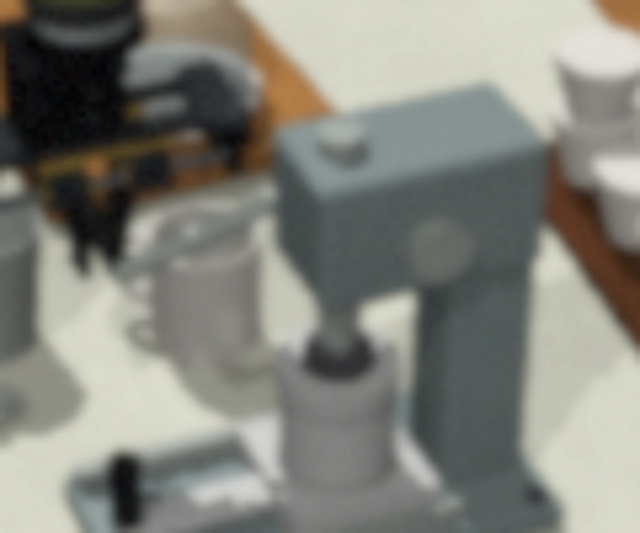

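The bar end is at (321,171), near the 169 predicted for a seated bar, so there is little slip. The side view shows the ram foot on the lid. Continue.

```bash
python3 -m jog '[[[0.001,0,-0.003],0],[[0.002,0,-0.006],0],[[0.002,0,-0.006],0]]'
```

```text
time_s: 14.5
tool_pos: [0.5933, 0.1459, 0.147]
orientation: [-1.569, -0.052, 0.054]
wrist_force: [-8.7, -1.0, 16.5]
grip_width: 0.0158
```

```bash
python3 -m jog '[[[0.001,0,-0.003],0],[[0.002,0,-0.005],0],[[0.002,0,-0.005],0]]'
```

```text
time_s: 14.8
tool_pos: [0.5946, 0.1461, 0.1425]
orientation: [-1.569, -0.051, 0.055]
wrist_force: [-11.0, -1.0, 19.9]
grip_width: 0.0157
```

Solid rise at the rubber's stiffness: the lid is home, and the net push is about 14 N at the grip (about 70 N at the lid). Hold.

```bash
python3 -m jog '[[[0,0,0],0],[[0,0,0],0],[[0,0,0],0],[[0,0,0],0],[[0,0,0],0],[[0,0,0],0],[[0,0,0],0],[[0,0,0],0]]';python3 -m jog '[[[0,0,0],0],[[0,0,0],0],[[0,0,0],0],[[0,0,0],0],[[0,0,0],0],[[0,0,0],0],[[0,0,0],0],[[0,0,0],0]]'
```

```text
time_s: 15.6
tool_pos: [0.5945, 0.146, 0.1427]
orientation: [-1.569, -0.051, 0.055]
wrist_force: [-12.4, -1.7, 19.1]
grip_width: 0.0156
time_s: 16.4
tool_pos: [0.5945, 0.146, 0.1427]
orientation: [-1.569, -0.051, 0.055]
wrist_force: [-11.6, -2.4, 19.0]
grip_width: 0.0155
```

```bash
python3 -m jog '[[[-0.0019,0,0.0048],0],[[-0.0046,0,0.0128],0],[[-0.0069,0,0.021],0],[[-0.0088,0,0.0293],0],[[-0.0103,0,0.0377],0],[[-0.0114,0,0.0461],0],[[-0.012,0,0.0546],0],[[-0.0123,0,0.0631],0],[[-0.0121,0,0.0716],0],[[-0.0115,0,0.08],0],[[-0.0104,0,0.0885],0],[[-0.009,0,0.0968],0]]'
```

```text
time_s: 17.6
tool_pos: [0.592, 0.1455, 0.2378]
orientation: [-1.57, -0.061, 0.042]
wrist_force: [16.5, -0.1, -2.5]
grip_width: 0.0158
```

```bash
python3 -m jog '[[[0.002,0,0],0],[[0.004,0,0],0],[[0.004,0,0],0]]'
```

```text
time_s: 17.9
tool_pos: [0.5916, 0.1455, 0.237]
orientation: [-1.571, -0.053, 0.051]
wrist_force: [1.3, -1.3, 5.3]
grip_width: 0.0152
```

```bash
python3 -m jog '[[[0.0019,0,0.0083],0],[[0.0042,0.0003,0.0165],0],[[0.0069,0.0005,0.0246],0],[[0.01,0.0007,0.0325],0],[[0.0135,0.001,0.0402],0],[[0.0174,0.0012,0.0478],0],[[0.0174,0.0012,0.0478],0]]'
```

```text
time_s: 18.6
tool_pos: [0.6111, 0.1467, 0.2841]
orientation: [-1.571, -0.056, 0.048]
wrist_force: [10.0, -0.4, -3.3]
grip_width: 0.0153
```

The bar has slid up a few mm in the pads, so the lever is nearer the top than the TCP suggests. I'll ease on in small steps, following the force.

```bash
python3 -m jog '[[[0.002,0,0],0],[[0.003,0,0],0],[[0.003,0,0],0]]'
python3 -m jog '[[[0.003,0,0.0035],0],[[0.006,0.0003,0.007],0],[[0.006,0.0003,0.007],0]]'
```

```text
time_s: 18.9
tool_pos: [0.611, 0.1468, 0.284]
orientation: [-1.571, -0.051, 0.053]
wrist_force: [-0.3, -1.4, 2.2]
grip_width: 0.0149
time_s: 19.2
tool_pos: [0.6161, 0.1472, 0.292]
orientation: [-1.57, -0.05, 0.055]
wrist_force: [-6.1, -2.6, 6.7]
grip_width: 0.0156
```

```bash
python3 -m jog '[[[0.002,0,0.004],0],[[0.003,0.0003,0.007],0],[[0.003,0.0003,0.007],0]]'
```

```text
time_s: 19.5
tool_pos: [0.6211, 0.1476, 0.2987]
orientation: [-1.57, -0.053, 0.051]
wrist_force: [0.0, -2.8, 3.9]
grip_width: 0.0154
```

```bash
python3 -m jog '[[[0.002,0,0.0025],0],[[0.004,0.0003,0.005],0],[[0.004,0.0003,0.006],0],[[0.004,0.0003,0.006],0]]'
```

```text
time_s: 19.9
tool_pos: [0.6254, 0.1479, 0.3042]
orientation: [-1.57, -0.054, 0.051]
wrist_force: [3.0, -1.9, 0.2]
grip_width: 0.0154
```

```bash
python3 -m jog '[[[0.0005,0,0.001],0],[[0.0005,0,0.0015],0],[[0.0005,0,0.0015],0]]'; python3 -m jog '[[[0,0,0],0],[[0,0,0],0],[[0,0,0],0],[[0,0,0],0],[[0,0,0],0],[[0,0,0],0],[[0,0,0.02],0],[[0,0,0.06],0],[[0,0,0.09],0],[[0,0,0.09],0]]' 0.06
python3 - <<'E'
from h import *
o=readout.get_obs(); im=viewer.snapshot('wrist')[:,:,::-1]; s=viewer.snapshot('side')[:,:,::-1]
print(o['time_s'],o['tool_pos'])
c=np.vstack([cv2.resize(s[125:245,255:405],(400,320)),cv2.resize(im[100:280,200:440],(400,300),)[:280]])
cv2.imwrite('pics/c4.png',cv2.convertScaleAbs(c,alpha=1.2))
g=np.array([.6265,.148,.334]);print(proj('wrist',g+[-.003,.047,0],o),proj('wrist',g+[0,0,.009],o),proj('side',g+[-.003,.047,0]))
E
```

```text
time_s: 20.2
tool_pos: [0.6258, 0.1479, 0.3047]
orientation: [-1.571, -0.053, 0.051]
wrist_force: [5.2, -2.2, -2.7]
grip_width: 0.0153
time_s: 21.2
tool_pos: [0.6265, 0.148, 0.4009]
orientation: [-1.568, -0.059, 0.046]
wrist_force: [-0.0, -0.4, 0.0]
grip_width: 0.0598
21.2 [0.6265 0.148  0.4009]
[321.2697 146.4556] [321.2228 210.6069] [291.0352 118.6182]
```

View pics/c4.png

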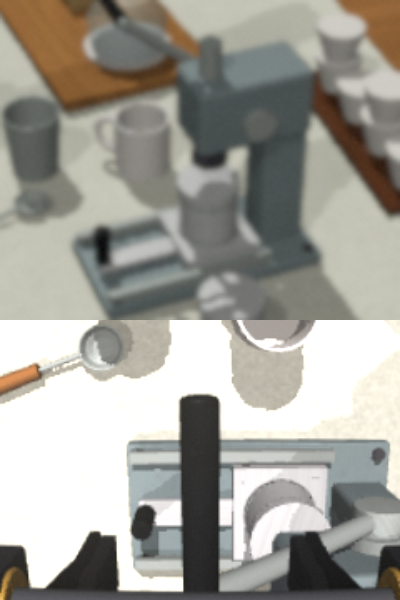

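The lever is back at its top rest: the bar end is at wrist pixel ~(320,146), as predicted at (321,146). The ram foot is clear of the closed lid. Next: go back to the knob by reversing the earlier path.

```bash
python3 -m jog '[[[-0.02,-0.005,0],8],[[-0.04,-0.015,0],16],[[-0.06,-0.03,0],24],[[-0.08,-0.045,0],32],[[-0.095,-0.06,0],40],[[-0.105,-0.075,0],48],[[-0.11,-0.09,0],56],[[-0.11,-0.1,0],64],[[-0.11,-0.11,0],72],[[-0.11,-0.117,0],80],[[-0.11,-0.118,-0.03],88],[[-0.11,-0.118,-0.07],89.7]]'
python3 -m jog '[[[0,0,-0.04],0],[[0,0,-0.08],0],[[0,0,-0.12],0],[[0.02,0,-0.15],0],[[0.04,0,-0.18],0],[[0.06,0.001,-0.19],0],[[0.06,0.001,-0.19],0]]'
```

```text
time_s: 22.5
tool_pos: [0.5155, 0.0297, 0.3251]
orientation: [-1.179, -1.259, 1.255]
wrist_force: [0.9, -0.2, -0.7]
grip_width: 0.0599
time_s: 23.2
tool_pos: [0.5739, 0.031, 0.1318]
orientation: [-1.177, -1.249, 1.259]
wrist_force: [-0.7, 0.5, 0.1]
grip_width: 0.0598
```

```bash
python3 -m jog '[[[0.001,0.0005,-0.03],0],[[0.001,0.0005,-0.06],0],[[0.001,0.0005,-0.078],0],[[0.001,0.0005,-0.078],0]]'
python3 -m jog '[[[0,0,0],0],[[0,0,0],0],[[0,0,0],0],[[0,0,0],0],[[0,0,0],0],[[0,0,0],0],[[0,0,0],0],[[0,0,0],0],[[0,0,0],0],[[0,0,0],0]]' 0.012
```

```text
time_s: 23.6
tool_pos: [0.5725, 0.0314, 0.0549]
orientation: [-1.175, -1.249, 1.258]
wrist_force: [0.6, 0.5, 0.1]
grip_width: 0.0599
time_s: 24.6
tool_pos: [0.5762, 0.0313, 0.0579]
orientation: [-1.18, -1.255, 1.254]
wrist_force: [0.2, -0.5, 4.0]
grip_width: 0.0212
```

```bash
python3 -m jog '[[[-0.003,0,0],0],[[-0.009,-0.0005,0],0],[[-0.018,-0.001,0],0],[[-0.028,-0.0018,0],0],[[-0.038,-0.0025,0],0],[[-0.048,-0.0032,0],0],[[-0.058,-0.004,0],0],[[-0.068,-0.0045,0],0],[[-0.078,-0.0053,0],0],[[-0.087,-0.006,0],0],[[-0.095,-0.0065,0],0],[[-0.1,-0.007,0],0]]'
python3 -m jog '[[[-0.004,0,0],0],[[-0.007,0,0],0],[[-0.01,-0.0005,0],0],[[-0.012,-0.0005,0],0],[[-0.012,-0.0005,0],0]]'
```

```text
time_s: 25.8
tool_pos: [0.4751, 0.0238, 0.0579]
orientation: [-1.18, -1.254, 1.255]
wrist_force: [2.9, -4.5, 4.6]
grip_width: 0.021
time_s: 26.3
tool_pos: [0.4665, 0.0231, 0.058]
orientation: [-1.186, -1.259, 1.252]
wrist_force: [11.8, -5.0, -5.3]
grip_width: 0.0215
```

```bash
python3 -m jog '[[[-0.0005,0,0],0],[[0.0015,0.0005,0],0],[[0.0015,0.0005,0],0]]'
python3 -m jog '[[[0,0,0],0],[[0,0,0],0],[[0,0,0],0],[[0,0,0],0],[[0,0,0],0],[[0,0,0],0],[[0,0,0.02],0],[[0,0,0.06],0],[[0,0.02,0.1],0],[[0,0.05,0.13],0],[[0,0.09,0.15],0],[[0,0.13,0.15],0]]' 0.06
python3 -m jog '[[[-0.01,0.05,0],0],[[-0.03,0.1,0],0],[[-0.05,0.14,0],0],[[-0.07,0.19,0],0],[[-0.09,0.24,0],0],[[-0.09,0.24,0],0]]'
python3 - <<'E'
from h import *
s=viewer.snapshot('side')[:,:,::-1]; t=viewer.snapshot('top')[:,:,::-1]
c=np.vstack([cv2.resize(s[130:300,215:405],(500,300)),cv2.resize(t[110:260,195:395],(400,300))[:, :].copy() if 0 else cv2.resize(t[110:260,145:395],(500,300))])
cv2.imwrite('pics/c5.png',cv2.convertScaleAbs(c,alpha=1.25))
E
```

```text
time_s: 26.6
tool_pos: [0.4665, 0.0231, 0.0579]
orientation: [-1.183, -1.256, 1.254]
wrist_force: [6.6, -6.4, 1.8]
grip_width: 0.0213
time_s: 27.8
tool_pos: [0.4673, 0.1565, 0.2114]
orientation: [-1.182, -1.26, 1.248]
wrist_force: [-0.1, 0.2, -0.1]
grip_width: 0.06
time_s: 28.4
tool_pos: [0.3704, 0.4011, 0.2071]
orientation: [-1.171, -1.261, 1.261]
wrist_force: [-0.7, -0.4, -0.8]
grip_width: 0.0601
```

View pics/c5.png

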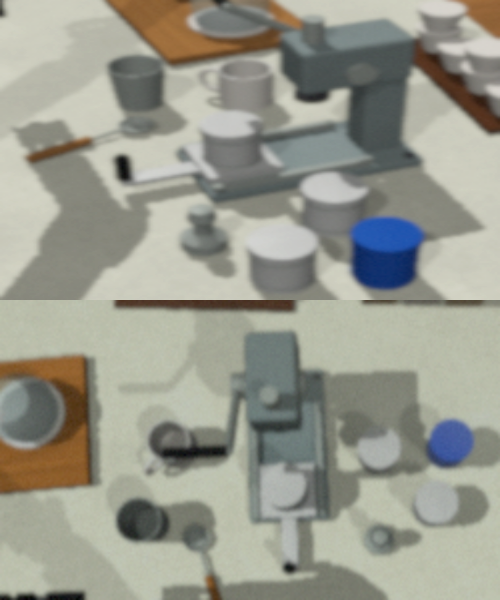

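The sled is out with the tin on it, the lever is up and the bystanders are unchanged. Before handing in, I'll check the lid height numerically against the first picture.

```bash
python3 - <<'E'
from h import *
a=cv2.imread('pics/side0.png'); s=np.median([viewer.snapshot('side')[:,:,::-1] for _ in range(5)],axis=0).astype(np.uint8)
print(proj('side',[.607,.031,.131]),proj('side',[.607,.031,.123]),proj('side',[.607,.031,.034]))
cv2.imwrite('pics/c6.png',np.hstack([cv2.resize(i[182:242,250:325],(375,300),interpolation=cv2.INTER_CUBIC) for i in(a,s)]))
def prof(i,y0,y1): return cv2.cvtColor(i[y0:y1,295:308],cv2.COLOR_BGR2GRAY).astype(float).mean(1)
print(prof(a,182,236).astype(int));print(prof(s,182,236).astype(int))
t=viewer.snapshot('top')[:,:,::-1]
print('blk knob px',[np.argwhere(cv2.cvtColor(i[235:252,280:300],cv2.COLOR_BGR2GRAY)<50).mean(0)for i in(cv2.imread('pics/top0.png'),t)])
E
```

```text
[301.489  197.5902] [301.5652 199.5022] [302.3816 219.9724]
[117 120 118 113 113 116 115 116 127 144 155 159 159 159 159 159 159 159
 159 160 159 158 152 135 111  96  93  93  92  91  90  93  95  95  95  95
  94  95  95  95  94  94  94  98 102 106 107 107 103  96  89  88  91  91]
[117 120 118 113 113 116 115 114 117 126 140 153 158 159 159 160 159 159
 159 159 159 160 159 157 148 128 106  95  91  88  89  93  95  94  95  94
  95  95  94  95  94  93  94  98 102 105 107 107 103  96  89  88  91  91]
blk knob px [array([8.3571, 9.2143]), array([8.6429, 9.7857])]
```

View pics/c6.png

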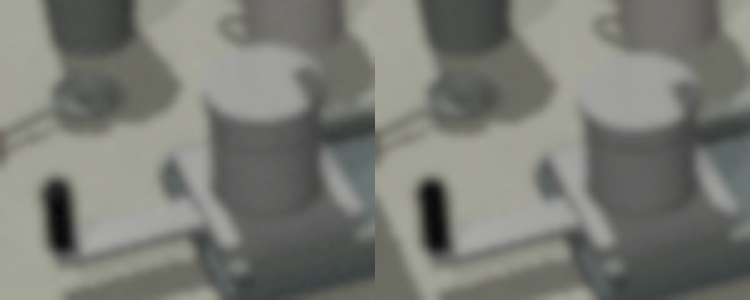

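```bash
python3 -c "
from workcell import arm; print(arm.sign_off())"
```

```text
the job is handed in; nothing more can be done
None
```

The job is done and handed in at about 29 s of the 72 s allowed; no verdict is reported. I pushed the sled to its stop, pressed the lid home, held it, eased the lever back up to its top rest, then drew the sled out and let go.

**Checks that agreed**
- **Sled:** both end stops were felt, at about 14 N going in and 12 N coming out. The knob ended within about 1 px of where it started in the top view.
- **Squeeze:** the force rose steeply from about 10.5 N, as it should once the lid is solid. I then held about 14 N above the spring for over 1.6 s, roughly 70 N at the lid.
- **Lid:** in the side view its top is 1.2–1.7 px lower than at the start, about 5–7 mm. That fits a lid that began 0–3 mm down and is now fully home.
- **Scene:** the last pictures show the tin seated on the sled, the lever up and the other things where they stood.

**Check that disagreed:** the lever bar slid about 10 mm within the pinch, probably during the squeeze. On the way up this caused sideways forces of up to about 17 N, which I corrected. The arm led the lever up slowly, at about 0.5 rad/s or less by the commanded path, and held it until it reached its rest.

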